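Lock the sprung tilt stage level and load it

ROBOT

A 6-joint arm with a two-finger parallel gripper is mounted at the origin on a cart in front of the work surface, level with it; the furniture and walls round the work are solid. World frame = base frame: x ahead of the robot, y to its left, z up, the work surface at z = 0. Lengths are in m, angles in rad, forces in N, time in s.
With the tool pointing down it reaches from about 0.275 to 0.75 m from the base axis. Payload 10.2 kg.
Tool frame: the origin (TCP) lies at the very end of the fingers, on their centre line; the grasp point (between the pads) lies 19 mm behind it; z points along the fingers, y is the line along which they close (so a half turn about z gives the same grasp; the last joint's range is limited). The gripper opens to 88 mm and grips with 3 to 60 N. Pads are 18 mm wide; open, the fingers measure 123 mm over their backs; the gripper's body (75 mm by 187 mm) begins 45 mm behind the grasp point.
Start: joints at [0.981, 0.313, 1.498, -0, 1.331, -0.223], TCP at [0.188, 0.49, 0.203] pointing down, gripper open.
Joint ranges: [-2.94, 2.94], [-0.97, 2.17], [0.19, 2.56], [-1.23, 4.37], [0.02, 3.11], [-2.88, 2.88]. Speed limits (rad/s): [2.39, 2.39, 3.01, 3.14, 3.14, 3.14].

INTERFACE

Orientations are given as [roll, pitch, yaw] about the fixed x, y, z axes, in that order (R = Rz(yaw) Ry(pitch) Rx(roll)).
In Python, from rig import readout, camera, arm gives the robot as it stands.
- The arm moves only by the shell command python3 -m jog 'ROWS'. ROWS is JSON, a list of rows, each a list of 7 numbers: the turn, a rotation vector about the world's x, y, z in degrees, then the shift along the world's x, y, z in cm, then the finger opening in cm, from 0 to 8.81. A call has 1 to 8 rows; each row is the pose to reach, as a shift and turn from the pose commanded when the call began; what a row does not reach only later rows make up. A row lasts 1/8 s, in which the tool goes at most 62.5 mm and 10.7 degrees, less where a joint would pass 70% of its speed; a pose out of reach is approached as far as the arm can. A call with a gripper value outside its range is refused whole. The fingers move at their own pace and stop on an object; the grip force is fixed at half the most. Time passes only in rows, so rows that repeat a pose let the fingers close. It gives the time, the measured TCP pose, the force, the opening and the grip force at its end, in the units of the state.
- readout.sense(): the state, without advancing time (a new reading comes with each control period).
- camera(name): name is "scene" or "top" or "wrist"; returns a dict with "pixels" (420x560x3 uint8, blue, green, red), "fovy" (degrees; the focal length in pixels is half the picture's height over the tangent of half this angle, whatever the lens; pixels are square), "cx", "cy" (the principal point, pixels), "R" (3x3) and "t" (3): a world point X has camera coordinates R X + t; the wrist camera has in their place "mount" (4x4, takes a point from camera to tool coordinates, whose origin is the TCP and whose axes are the flange's). Camera axes: x right, y down, z forward; pixel columns grow to the right and rows downward; lengths in m; the calibration is good to about 2 mm. A picture is of the moment at which its call begins: read the wrist's pose just before it. There is no depth.
- arm.finish_job(): hands the job in; it is judged then, once.
The state is a dict: "time": time; "q": joint angles; "dq": joint speeds; "effort": joint torques, N m; "tcp_pos": TCP position; "tcp_rot": TCP orientation; "contact_force": force on the tool from outside, world axes, zero at the start; "torque": the same for the moment, N m; "gripper_width": finger opening in m; "gripper_force": force on a finger pad.
Only numpy, scipy, OpenCV 4.12 (cv2) and the standard library are available. Lean on these libraries where they do the work, as an engineer would, in place of code of your own. Each camera call takes 0.05 s, during which the arm holds its last target. There are 200 camera calls.

TASK

Press the sprung plate of the tilt stage gently down until it lies level on its rubber stop, without leaning on the stop, and while it is down slide the bolt by its black thumb rest fully home under the lip of the catch so that the plate stays level when you let go. Then stand the white jar with the ribbed white cap that is nearest to you upright on the ring marked on the plate. Leave the other things where they are.

Things in the scene. Friction and masses are not known exactly. Their poses are not given: they have to be found in the camera images.
- tilt_stage: Tilt stage, fixed on the worktop: aluminium base 165 x 150 x 12 mm, two dark hinge cheeks 56 mm high at its far edge, a dark catch at the +y corner of the plate's free edge. Origin: underside of the base, near its middle; x points from the plate's free edge to the hinge, y along the hinge, z up.
- hinge (a point): Middle of the hinge axis and of the plate's thickness; 45 mm above the worktop, at x = 65, y = 0 mm of the tilt stage. The axis runs along the stage's y.
- catch_nominal (a point): Point fixed to the stage at the middle of the catch's 18 mm long, 8 mm thick round rubber stop, at the height (42 mm above the worktop) that makes the plate exactly level. The stop itself is set by hand up to 6 mm above or below this, together with the lip; that is not reported and must be felt. More than 25 N on the stop damages it. The whole catch is 28 mm wide and 66 mm high.
- tilt_plate (a joint): Angle of the steel plate (145 mm from hinge to free edge, 120 wide, 6 thick), rad: 0 level, grows as the free edge rises; its spring holds it at 0.35. At the thumb rest the spring pushes back with about 4 N when up, evenly rising to about 10 N when level; then the force climbs steeply on the rubber stop (at -0.05 to +0.05). Let go unbolted, it springs up.
- bolt (a joint): Travel of the bolt along the plate to the stage's +y, m: 0 drawn back, 0.028 fully home; about 1 N friction. Its tip is 57 mm from the plate's middle at 0, 16 wide, 8 thick, and reaches the catch's lip (at y = 67 to 91 mm, 8 mm thick) at 0.010. With the plate on the stop the bolt's top passes 2 mm under the lip; higher, the tip hits the lip.
- thumb_rest (a point): Middle of the thumb rest, on the bolt's flat top: 125 mm from the hinge, 11 mm above the hinge along the plate's normal. It is the place to press and push: a flat 30 mm wide and 48 mm long along the stage's y, between two black upstands 14 mm high, 10 mm thick and 28 mm wide that move with the bolt. Axes as the stage's, tilted with the plate.
- plate_mark (a point): Centre, on the plate's top face, of the dark ring 56 mm across on which the jar is to stand; 55 mm from the hinge. z is the plate's normal.
- jar_mid (a point): Centre, half-way up (24 mm), of the loose white jar with the ribbed white cap: round, 40 mm across and 48 mm high, about 0.1 kg; upright on the worktop.
- short_jar_mid (a point): Centre of the other, smaller white jar (33 mm across, 44 mm high, smooth cap); a bystander.
- felt_marker: Felt marker lying on the worktop, 128 mm along its y axis, 17 mm thick, origin under its middle; a bystander.

How it is judged:
By the outcome, as a careful person would: the job done as asked, in the order asked, and still so for the second after the job is handed in, with the robot touching nothing.
It also fails if it takes over 66 s, if anything falls off the work surface, if the arm or the gripper's body presses on something with over 40 N, if the wrist force passes 120 N, or if a joint passes its speed limit or range.

## Working session

There is one attempt and no reset: what is moved stays moved. The work goes in short steps, Python scripts to look and compute and a shell command to move; the robot and the scene stay as the last step left them, time stands still between calls to the robot, and variables do not carry over. Pictures are saved under pics/ and viewed, at most 10 in all, crops included, and the job is handed in when it is done.

```bash
ls; mkdir -p pics; cat > h.py <<'E'
import numpy as np, cv2
from rig import readout, camera, arm
def snap(n,f):
    s=readout.sense(); c=camera(n); cv2.imwrite('pics/'+f,c['pixels'])
    c['s']=s; np.save('pics/'+f[:-4]+'.npy',c,allow_pickle=True); return c
def load(f): return np.load('pics/'+f+'.npy',allow_pickle=True).item()
def foc(c): return c['pixels'].shape[0]/2/np.tan(np.radians(c['fovy'])/2)
def ray(c,u,v):
    d=np.array([(u-c['cx'])/foc(c),(v-c['cy'])/foc(c),1.])
    R,t=np.array(c['R']),np.array(c['t']); return -R.T@t, R.T@d
def onz(c,u,v,z):
    o,d=ray(c,u,v); return o+d*(z-o[2])/d[2]
def proj(c,X):
    p=np.array(c['R'])@np.array(X)+np.array(c['t']); return foc(c)*p[:2]/p[2]+[c['cx'],c['cy']]
E
python3 - <<'E'
from h import *
for n in('scene','top'):
    c=snap(n,n+'0.png'); print(n,c['fovy'],c['cx'],c['cy'],ray(c,c['cx'],c['cy']))
s=readout.sense();print(s)
E
```

```text
pics
scene 47.612888908298 282.60824239618455 205.7345653368024 (array([ 0.20443825, -0.14443563,  0.73403665]), array([ 0.41934343,  0.46851686, -0.77758796]))
top 54.38609001704777 286.6153230051377 201.16146584464698 (array([0.5163014 , 0.25893845, 0.91978088]), array([ 0.06043042,  0.02103124, -0.99795083]))
{'time': 0.1, 'q': array([ 9.80582750e-01,  3.13393353e-01,  1.49831646e+00, -1.44347913e-05,
        1.33095990e+00, -2.23388648e-01]), 'dq': array([-8.64810716e-05, -4.80233577e-04, -1.80669620e-03,  2.88365873e-04,
        9.49666020e-05,  9.79909699e-04]), 'effort': array([ 7.50841009e-04, -4.02818263e+01, -2.52641612e+01,  6.94125588e-02,
        3.42893950e-02, -8.04730098e-05]), 'tcp_pos': array([0.18816905, 0.48986905, 0.20203547]), 'tcp_rot': array([-3.14053925e+00, -2.24936851e-04,  2.77477104e+00]), 'contact_force': array([ 0.02421951,  0.13214112, -0.4099655 ]), 'torque': array([-4.15950456e-03,  1.09420738e-03,  3.63874794e-05]), 'gripper_force': 0.0, 'gripper_width': 0.08772249843899887}
```

View pics/scene0.png

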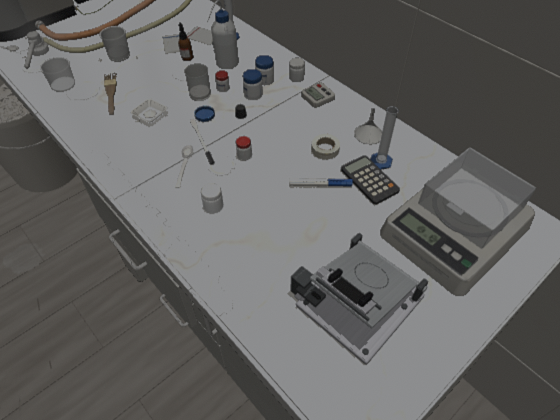

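View pics/top0.png

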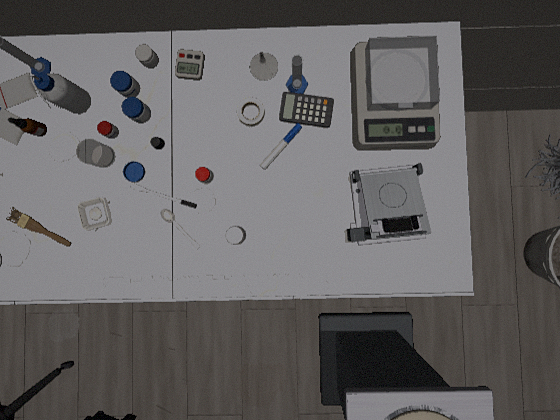

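The scene view shows the stage at about (360,295), with its catch at (303,283), and the near white jar at (212,197). In the top view the stage is at (390,205), catch at (355,235), thumb rest at (402,225), ring at (392,195) and near jar at (235,235). The other white jar is at (145,55), far off.

```bash
python3 - <<'E'
from h import *
t=load('top0');s=load('scene0')
a=cv2.resize(t['pixels'][150:255,335:440],None,fx=5.5,fy=5.5,interpolation=cv2.INTER_CUBIC)[:, :400*2]
a=cv2.resize(t['pixels'][155:250,335:435],(400,380),interpolation=cv2.INTER_CUBIC)
b=cv2.resize(s['pixels'][230:355,285:430],(400,345),interpolation=cv2.INTER_CUBIC)
o=np.zeros((380,800,3),np.uint8);o[:,:400]=a;o[:345,400:]=b
o=cv2.convertScaleAbs(o,alpha=1.7)
cv2.imwrite('pics/crop0.png',o)
# near jar cap
for c,(u,v) in((t,(235,235)),(s,(212,197))):
    r=c['pixels'][v-22:v+22,u-22:u+22]; print(cv2.cvtColor(r,cv2.COLOR_BGR2GRAY)[::3,::3])
print(onz(t,235,235,.048),onz(s,212,188,.048), onz(t,145,55,.044))
E
```

```text
[[139 140 140 144 139 140 142 141 135 141 143 139 145 137 141]
 [140 143 138 140 141 140 144 142 139 139 140 141 136 141 140]
 [143 140 141 139 140 139 138 143 141 144 138 141 143 145 141]
 [138 140 138 139 139 145 142 141 140 137 142 142 145 139 144]
 [139 141 144 143 141 138 144 129 130 147 143 139 140 141 140]
 [141 141 141 143 139 138 148 144 147  69 125 140 142 141 142]
 [143 141 134 140 141 139 139 143 142 144  44 148 141 142 140]
 [142 140 140 141 125 143 142 143 140 141  58 141 142 139 140]
 [140 140 140 142 135 140 138 144 142 143  61 148 143 138 141]
 [138 145 140 139 144 142 139 139 139 142  52 142 143 143 139]
 [143 141 141 138 143 139 125 122 107  81 146 143 141 143 144]
 [141 140 145 139 137 145 140 142 140 141 137 141 142 142 142]
 [141 141 141 142 140 142 140 142 141 143 140 140 139 137 140]
 [141 140 139 141 137 142 140 137 140 140 139 141 143 142 139]
 [144 143 141 142 139 138 140 139 145 140 143 138 138 141 136]]
[[140 140 140 140 140 141 140 140 141 116 125 138 136 141 141]
 [141 140 140 139 140 140 140 140 141 141 141 142 140 142 141]
 [141 140 139 140 140 139 14
[... 196 characters left out ...]
40 141 110 142 141 141 141]
 [142 140 141 142 135 140 140 141 141 143  74 144 140 141 141]
 [141 141 142 142  89 131 142 141 136  91  84 139 141 141 141]
 [141 141 141 141  97  94  95  92  86 115  81 139 141 140 142]
 [140 141 141 141 115  95 105 111 100  90  80 125 141 142 141]
 [142 141 141 140 139  89  94  96  94  90  80 115 141 141 141]
 [141 142 140 141 112  85  93  95  93  91  80 141 141 140 142]
 [141 141 141 140 144 105  89  92  92  88 132 142 140 141 141]
 [141 140 141 142 142 142 143 134 138 141 141 141 141 141 141]
 [141 141 141 141 140 141 141 141 141 141 140 141 141 141 141]]
[0.49935596 0.38896088 0.048     ] [0.50321208 0.391651   0.048     ] [0.90034916 0.58355946 0.044     ]
```

View pics/crop0.png

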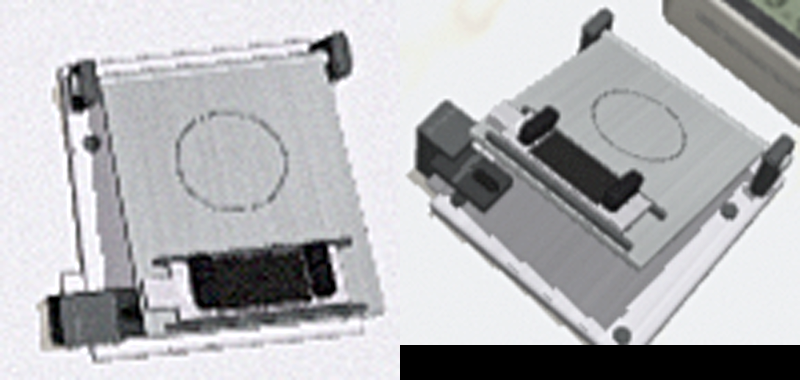

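The crop shows the base corners, cheeks (85,68) and (343,45), ring at (232,161), and black thumb rest between upstands around (262,277). In the scene half the ring is at (638,124).

```bash
python3 - <<'E'
from h import *
t=load('top0');s=load('scene0')
T=lambda x,y:(335+x/4,155+y/4)
S=lambda x,y:(285+(x-400)*.3625,230+y*.3623)
def tri(a,b):
    o1,d1=ray(t,*a);o2,d2=ray(s,*b)
    k=np.linalg.lstsq(np.c_[d1,-d2],o2-o1,rcond=None)[0]
    p,q=o1+k[0]*d1,o2+k[1]*d2; return (p+q)/2,np.linalg.norm(p-q)
print('ring',tri(T(232,161),S(638,124)), onz(t,*T(232,161),.0667),onz(s,*S(638,124),.0667))
for n,p in dict(fl=(60,68),nl=(95,358),nr=(362,330)).items(): print('base',n,onz(t,*T(*p),.012))
print('S base nl',onz(s,*S(432,208),.012),'nr',onz(s,365,354,.012),'fr',onz(s,424,292,.012))
print('cheeks',onz(t,*T(85,68),.056),onz(t,*T(343,45),.056),onz(s,*S(600,14),.056),onz(s,*S(780,140),.056))
print('catch top T',onz(t,*T(95,318),.066),'S',onz(s,*S(447,122),.066))
print('thumb',tri(T(252,280),S(580,168)))
E
```

```text
ring (array([0.57509263, 0.0552517 , 0.06626009]), np.float64(0.00027586779106886)) [0.57516439 0.05525946 0.0667    ] [0.57473257 0.05520203 0.0667    ]
base fl [0.63306199 0.13547933 0.012     ]
base nl [0.47198631 0.12125825 0.012     ]
base nr [ 0.48425868 -0.02531821  0.012     ]
S base nl [0.46835769 0.11596079 0.012     ] nr [ 0.49075483 -0.0162744   0.012     ] fr [ 0.64649698 -0.01062915  0.012     ]
cheeks [0.62707645 0.12826881 0.056     ] [ 0.63593815 -0.00787687  0.056     ] [0.62322949 0.12772964 0.056     ] [ 0.63462953 -0.00470444  0.056     ]
catch top T [0.49526623 0.12878115 0.066     ] S [0.49293689 0.13114641 0.066     ]
thumb (array([0.51476506, 0.05191862, 0.09116364]), np.float64(0.00408139029668793))
```

```bash
python3 -m jog '[[0,0,6,4,-5,0,0],[0,0,12,8,-11,0,0],[0,0,18,12,-16,1,0],[0,0,24,16,-22,2,0],[0,0,25.8,20,-27,2,0],[0,0,25.8,24,-32.5,2,0],[0,0,25.8,28,-38,2,0],[0,0,25.8,31,-42,2,0]]'
python3 -m jog '[[0,0,0,1.4,-2,0,0],[0,0,0,1.4,-2,0,0],[0,0,0,1.4,-2,0,0]]'
python3 - <<'E'
from h import *
from scipy.spatial.transform import Rotation as Ro
c=snap('wrist','w1.png');print(c['s']['tcp_pos'],c['s']['tcp_rot'],c['s']['contact_force'],c['s']['time'],c['mount'],c['fovy'])
E
```

```text
time: 1.1
tcp_pos: [0.4852, 0.087, 0.2224]
tcp_rot: [3.141, -0.0, -3.058]
contact_force: [1.3, 1.3, 0.1]
gripper_width: 0.0106
gripper_force: 0.0
time: 1.48
tcp_pos: [0.4978, 0.0697, 0.2224]
tcp_rot: [3.141, -0.0, -3.057]
contact_force: [0.6, 0.7, -0.2]
gripper_width: 0.0004
gripper_force: 0.0
[0.49777352 0.06970593 0.22239846] [ 3.14130341e+00 -4.45986662e-04 -3.05735321e+00] [ 0.56953564  0.71156092 -0.20100988] 1.475 [[ 1.04492186e-03 -9.53611773e-01 -3.01037363e-01  7.71643779e-02]
 [ 9.99999275e-01  8.16119722e-04  8.85802766e-04 -9.27006366e-04]
 [-5.99029418e-04 -3.01038071e-01  9.53611934e-01 -1.82298147e-01]
 [ 0.00000000e+00  0.00000000e+00  0.00000000e+00  1.00000000e+00]] 59.65941343609665
```

View pics/w1.png

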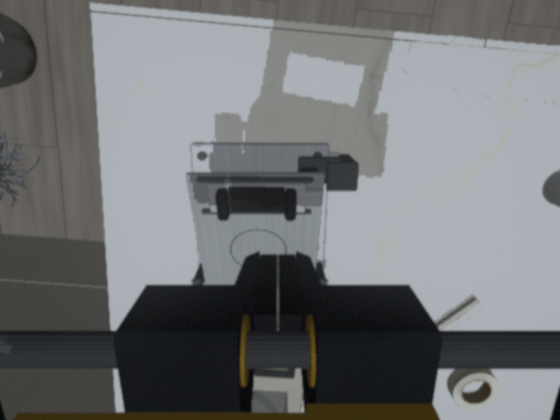

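The wrist view shows the thumb rest's two upstands at (223,204) and (290,204), the ring at about (258,248), and the catch at (342,173).

```bash
cat >> h.py <<'E'
from scipy.spatial.transform import Rotation as Ro
def wr(c):
    T=np.eye(4);T[:3,:3]=Ro.from_euler('xyz',c['s']['tcp_rot']).as_matrix();T[:3,3]=c['s']['tcp_pos']
    M=np.linalg.inv(T@np.array(c['mount'])); c['R'],c['t']=M[:3,:3],M[:3,3]; return c
E
python3 - <<'E'
from h import *
c=wr(load('w1'))
g=cv2.cvtColor(c['pixels'],cv2.COLOR_BGR2GRAY)
print(g[200,205:310:2]);print(g[180:222,257]);
print('thumb',onz(c,257,202,.098),'ups',onz(c,223,204,.108),onz(c,290,204,.108),'ring',onz(c,258,248,.0667),'catch',onz(c,342,173,.066))
print('cheek base corners',onz(c,191,144,.012),onz(c,328,144,.012))
E
```

```text
[ 94  93  96 100  99  73  38  31  33  33  31  34  50  39  36  36  37  35
  34  32  34  34  34  32  31  35  31  29  28  29  27  32  30  29  31  30
  32  30  31  30  30  29  30  31  30  40  90 102 103 102 103 101 103]
[ 49  54  66  81  88  85  70  48  33  29  29  31  28  29  30  31  29  31
  31  30  31  32  37  35  34  35  39  37  37  37  36  44  60  83 112 130
 138 138 139 139 137 139]
thumb [0.51698733 0.0527438  0.098     ] ups [0.51808524 0.02440342 0.108     ] [0.51325368 0.08110565 0.108     ] ring [0.57500619 0.05609181 0.0667    ] catch [0.49157003 0.12979044 0.066     ]
cheek base corners [ 0.48513452 -0.02464863  0.012     ] [0.47267835 0.12127192 0.012     ]
```

```bash
python3 -m jog '[[0,0,0,1.6,-1.7,0,0],[0,0,0,1.6,-1.7,0,0],[0,0,0,1.6,-1.7,-4,0],[0,0,0,1.6,-1.7,-7.5,0],[0,0,0,1.6,-1.7,-9.8,0],[0,0,0,1.6,-1.7,-9.8,0],[0,0,0,1.6,-1.7,-9.8,0]]'
python3 - <<'E'
from h import *
c=wr(snap('wrist','w2.png'));print(c['s']['tcp_pos'],c['s']['contact_force'])
t=snap('scene','s2.png')
a=cv2.resize(c['pixels'][150:360,140:420],(400,300));b=cv2.resize(t['pixels'][220:355,265:445],(400,300),interpolation=cv2.INTER_CUBIC)
cv2.imwrite('pics/c2.png',cv2.convertScaleAbs(np.hstack([a,b]),alpha=1.8))
E
```

```text
time: 2.4
tcp_pos: [0.5146, 0.0524, 0.1257]
tcp_rot: [-3.141, 0.002, -3.057]
contact_force: [0.1, -0.0, 0.7]
gripper_width: 0.0003
gripper_force: 0.0
[0.51464022 0.05237206 0.12571709] [ 0.07619506 -0.00080133  0.6519423 ]
```

View pics/c2.png

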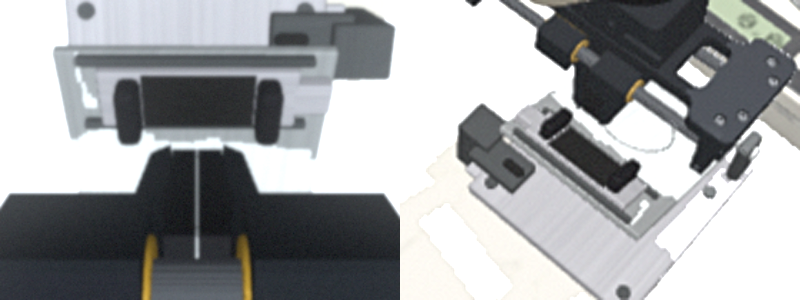

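The fingertips at (198,150) sit centred between the upstands (127 and 268) and just short of the pad in x as seen in perspective. I'm descending now.

```bash
python3 -m jog '[[0,0,0,-0.1,0,-1.2,0],[0,0,0,-0.1,0,-2.0,0],[0,0,0,-0.1,0,-2.0,0],[0,0,0,-0.2,0,-2.5,0],[0,0,0,-0.2,0,-2.5,0]]'
python3 -m jog '[[0,0,0,-0.15,0,-0.4,0],[0,0,0,-0.3,0,-0.8,0],[0,0,0,-0.3,0,-0.8,0],[0,0,0,-0.3,0,-0.8,0]]'
```

```text
time: 3.12
tcp_pos: [0.5122, 0.0519, 0.0992]
tcp_rot: [3.141, -0.0, -3.058]
contact_force: [1.0, -0.2, -0.3]
gripper_width: 0.0008
gripper_force: 0.0
time: 3.62
tcp_pos: [0.5094, 0.0519, 0.0915]
tcp_rot: [-3.142, 0.0, -3.058]
contact_force: [0.7, -0.8, 0.2]
gripper_width: 0.0005
gripper_force: 0.0
```

```bash
python3 - <<'E'
from h import *
c=snap('wrist','w3.png');t=snap('scene','s3.png')
print([readout.sense()['contact_force'] for _ in range(1)], c['s']['tcp_pos'])
a=cv2.resize(c['pixels'][150:360,140:420],(400,300));b=cv2.resize(t['pixels'][220:355,265:445],(400,300),interpolation=cv2.INTER_CUBIC)
cv2.imwrite('pics/c3.png',cv2.convertScaleAbs(np.hstack([a,b]),alpha=1.8))
E
```

```text
[array([-0.06748039,  0.21623232, -0.66919365])] [0.50942918 0.05185727 0.09154235]
```

View pics/c3.png

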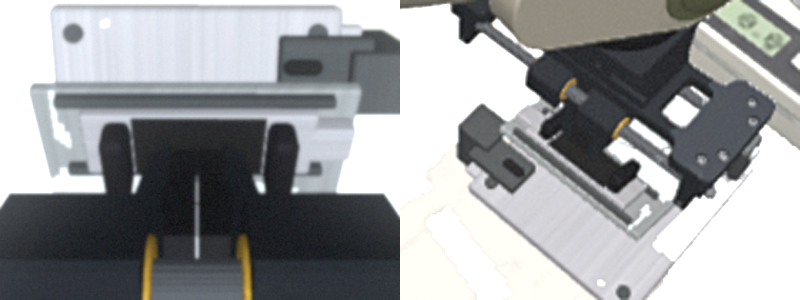

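The fingers are inside the thumb rest and nearly touching, and the plate is still up. I'll keep descending in small steps.

```bash
python3 -m jog '[[0,0,0,-0.05,0,-0.4,0],[0,0,0,-0.05,0,-0.4,0],[0,0,0,-0.05,0,-0.4,0]]'
python3 -m jog '[[0,0,0,-0.05,0,-0.4,0],[0,0,0,-0.05,0,-0.4,0],[0,0,0,-0.05,0,-0.4,0]]'
```

```text
time: 4.1
tcp_pos: [0.5089, 0.0519, 0.0875]
tcp_rot: [3.142, 0.0, -3.058]
contact_force: [0.2, -0.2, 0.1]
gripper_width: 0.0005
gripper_force: 0.0
time: 4.47
tcp_pos: [0.5084, 0.0519, 0.0835]
tcp_rot: [3.142, -0.0, -3.058]
contact_force: [-0.3, -0.0, -0.1]
gripper_width: 0.0006
gripper_force: 0.0
```

```bash
python3 - <<'E'
from h import *
c=snap('wrist','w4.png');t=snap('scene','s4.png');p=snap('top','t4.png')
print(c['s']['effort'],c['s']['contact_force'],c['s']['torque'])
b=[cv2.resize(load(f)['pixels'][265:355,290:410],(400,300),interpolation=cv2.INTER_CUBIC) for f in('s2','s4')]
a=[cv2.resize(x[150:360,140:420],(400,300)) for x in (load('w2')['pixels'],c['pixels'])]
cv2.imwrite('pics/c4.png',cv2.convertScaleAbs(np.vstack([np.hstack(a),np.hstack(b)]),alpha=2.2))
E
```

```text
[ 7.52717497e-04 -4.08548248e+01 -2.14483130e+01 -2.65125884e-02
  7.09984428e-02 -9.60648606e-06] [-0.31099485 -0.01448462 -0.13007042] [ 0.04202913  0.07229964 -0.036363  ]
```

View pics/c4.png

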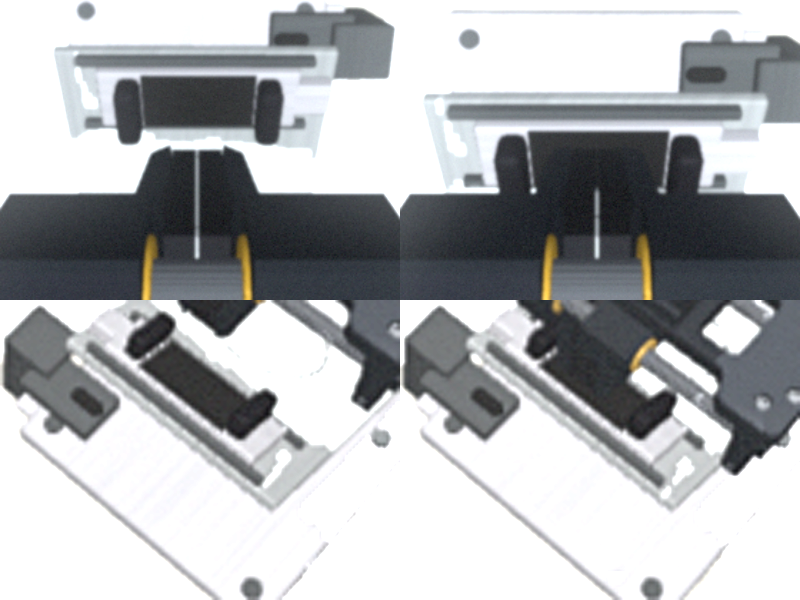

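```bash
python3 - <<'E'
from h import *
s2=load('s2');s4=load('s4')
for n in('w2','w4'):
    c=wr(load(n)); p=c['s']['tcp_pos']; u=proj(c,p); print(n,'tcp in wrist crop',(u-[140,150])/.7)
    # fingertip ends +-17.5mm along closing
    for s in (s2,s4)[n=='w4'],:
        print('scene px',proj(s,p),'crop2',(proj(s,p)-[290,265])/.3,'c2crop',(proj(s,p)-[265,220])/.45)
    for X in ([.5127,.0505,.098],[.515,.0525,.098],[.515,.0525,.09]): print(' thumb',X,(proj(c,X)-[140,150])/.7,(proj(s2,X)-[290,265])/.3)
E
```

```text
w2 tcp in wrist crop [198.28982343 126.89083841]
scene px [351.14281632 279.24651218] crop2 [203.80938774  47.48837394] c2crop [191.42848071 131.65891596]
 thumb [0.5127, 0.0505, 0.098] [194.05208172  96.76923564] [197.11960045  83.98658617]
 thumb [0.515, 0.0525, 0.098] [198.26444528 102.19412076] [197.36115941  78.03506263]
 thumb [0.515, 0.0525, 0.09] [198.19521646  95.89237349] [195.47532834  86.69915203]
w4 tcp in wrist crop [198.28879861 126.88845112]
scene px [345.5149646  295.97367714] crop2 [185.04988201 103.24559046] c2crop [178.92214357 168.83039364]
 thumb [0.5127, 0.0505, 0.098] [193.58919721 154.02308027] [197.11960045  83.98658617]
 thumb [0.515, 0.0525, 0.098] [198.68087419 160.34223773] [197.36115941  78.03506263]
 thumb [0.515, 0.0525, 0.09] [198.57466189 150.5212083 ] [195.47532834  86.69915203]
```

The fingertip shows about 16 px lower in the wrist view than the projected TCP. So the closed fingertips seem to end about 15–20 mm above the nominal TCP, and contact should come soon.

```bash
python3 -m jog '[[0,0,0,0.1,0,-0.2,0],[0,0,0,0.1,0,-0.3,0],[0,0,0,0.1,0,-0.3,0]]'
python3 -m jog '[[0,0,0,0,0,-0.3,0],[0,0,0,0,0,-0.3,0],[0,0,0,0,0,-0.3,0]]'
```

```text
time: 5.0
tcp_pos: [0.5093, 0.0519, 0.0804]
tcp_rot: [3.142, -0.0, -3.058]
contact_force: [0.9, 0.1, 0.1]
gripper_width: 0.0005
gripper_force: 0.0
time: 5.38
tcp_pos: [0.5094, 0.0519, 0.0775]
tcp_rot: [-3.142, -0.0, -3.058]
contact_force: [-0.1, 0.3, 1.0]
gripper_width: 0.0005
gripper_force: 0.0
```

```bash
python3 -m jog '[[0,0,0,0,0,-0.3,0],[0,0,0,0,0,-0.3,0],[0,0,0,0,0,-0.3,0]]'
```

```text
time: 5.75
tcp_pos: [0.5093, 0.0518, 0.0745]
tcp_rot: [-3.142, -0.0, -3.058]
contact_force: [0.6, 0.7, -0.6]
gripper_width: 0.0001
gripper_force: 0.0
```

```bash
python3 - <<'E'
from h import *
c=wr(snap('wrist','w5.png'));t=snap('scene','s5.png')
g=lambda x:cv2.cvtColor(x,cv2.COLOR_BGR2GRAY).astype(np.float32)
def m(ref,img,y0,y1,x0,x1):
    r=cv2.matchTemplate(g(img)[y0-15:y1+15,x0-15:x1+15],g(ref)[y0:y1,x0:x1],cv2.TM_CCOEFF_NORMED)
    _,v,_,l=cv2.minMaxLoc(r);return v,l[0]-15,l[1]-15
for n in('s4','s5'): print(n,m(load('s2')['pixels'],load(n)['pixels'],305,332,350,385))
# wrist: where do finger tips end? moving bg vs fixed tool: pixels constant over w1..w5
st=np.stack([g(load(n)['pixels']) for n in('w1','w2','w4','w5')])
for u in (265,272,285,290):
    print(u,[(v,*st[:,v,u].astype(int)) for v in range(228,276,4)])
E
```

```text
s4 (0.9019587635993958, 0, 0)
s5 (0.8926753401756287, 0, 0)
265 [(228, np.int64(133), np.int64(26), np.int64(52), np.int64(64)), (232, np.int64(130), np.int64(25), np.int64(55), np.int64(51)), (236, np.int64(136), np.int64(25), np.int64(96), np.int64(55)), (240, np.int64(135), np.int64(74), np.int64(106), np.int64(89)), (244, np.int64(135), np.int64(97), np.int64(27), np.int64(113)), (248, np.int64(135), np.int64(107), np.int64(24), np.int64(43)), (252, np.int64(129), np.int64(144), np.int64(24), np.int64(28)), (256, np.int64(31), np.int64(26), np.int64(22), np.int64(22)), (260, np.int64(25), np.int64(18), np.int64(16), np.int64(20)), (264, np.int64(20), np.int64(18), np.int64(15), np.int64(20)), (268, np.int64(23), np.int64(20), np.int64(19), np.int64(18)), (272, np.int64(23), np.int64(20), np.int64(14), np.int64(19))]
272 [(228, np.int64(136), np.int64(25), np.int64(54), np.int64(63)), (232, np.int64(113), np.int64(27), np.int64(55), np.int64(48)), (236, np.int64(135), np.int64(26), np.int64(96), np.int64(53)), (240, np.int64(135), np.int64(76), np.int64(109), np.int64(89)), (244, 
[... 1347 characters left out ...]
32, np.int64(136), np.int64(25), np.int64(54), np.int64(49)), (236, np.int64(136), np.int64(27), np.int64(96), np.int64(54)), (240, np.int64(135), np.int64(74), np.int64(109), np.int64(89)), (244, np.int64(135), np.int64(96), np.int64(25), np.int64(111)), (248, np.int64(134), np.int64(145), np.int64(27), np.int64(41)), (252, np.int64(131), np.int64(140), np.int64(23), np.int64(23)), (256, np.int64(29), np.int64(26), np.int64(19), np.int64(19)), (260, np.int64(23), np.int64(17), np.int64(16), np.int64(19)), (264, np.int64(23), np.int64(16), np.int64(20), np.int64(18)), (268, np.int64(24), np.int64(18), np.int64(17), np.int64(17)), (272, np.int64(20), np.int64(16), np.int64(16), np.int64(13))]
```

```bash
for i in 1; do python3 -m jog '[[0,0,0,0.1,0,-0.25,0],[0,0,0,0.1,0,-0.5,0],[0,0,0,0.1,0,-0.5,0]]'; done
```

```text
time: 6.22
tcp_pos: [0.5102, 0.0519, 0.0692]
tcp_rot: [3.142, -0.0, -3.058]
contact_force: [-1.5, -0.4, 0.1]
gripper_width: 0.0003
gripper_force: 0.0
```

```bash
python3 -m jog '[[0,0,0,0,0,-0.25,0],[0,0,0,0,0,-0.5,0],[0,0,0,0,0,-0.5,0]]'
python3 - <<'E'
from h import *
c=wr(snap('wrist','w6.png'));t=snap('scene','s6.png')
g=lambda x:cv2.cvtColor(x,cv2.COLOR_BGR2GRAY).astype(np.float32)
def m(ref,img,y0,y1,x0,x1):
    r=cv2.matchTemplate(g(img)[y0-15:y1+15,x0-15:x1+15],g(ref)[y0:y1,x0:x1],cv2.TM_CCOEFF_NORMED)
    _,v,_,l=cv2.minMaxLoc(r);return v,l[0]-15,l[1]-15
print(m(load('s2')['pixels'],t['pixels'],305,332,350,385))
a=cv2.resize(c['pixels'][150:360,140:420],(400,300));b=cv2.resize(t['pixels'][265:355,290:410],(400,300),interpolation=cv2.INTER_CUBIC)
cv2.imwrite('pics/c6.png',cv2.convertScaleAbs(np.hstack([a,b]),alpha=3))
E
```

```text
time: 6.6
tcp_pos: [0.5104, 0.0518, 0.0646]
tcp_rot: [-3.142, 0.0, -3.058]
contact_force: [-0.9, 0.2, 4.4]
gripper_width: 0.0006
gripper_force: 1.9
(0.8351187705993652, 0, 1)
```

View pics/c6.png

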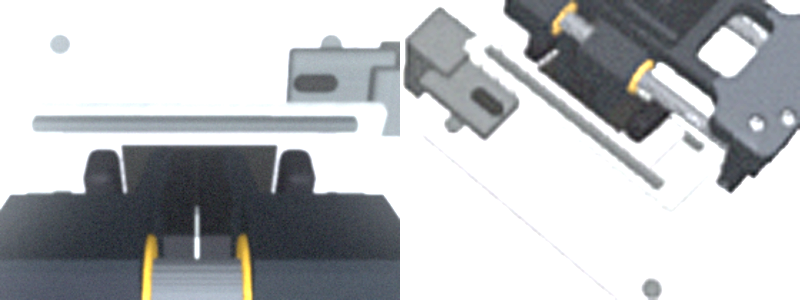

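Contact is now at 4.4 N and the plate is starting to move. The tip lies between the upstands (103 and 296), on the pad. I'll press on down.

```bash
python3 -m jog '[[0,0,0,-0.1,0,-0.5,0],[0,0,0,-0.2,0,-1.0,0],[0,0,0,-0.25,0,-1.5,0],[0,0,0,-0.25,0,-1.5,0]]'
```

```text
time: 7.2
tcp_pos: [0.5076, 0.0518, 0.0494]
tcp_rot: [-3.142, -0.001, -3.058]
contact_force: [-2.8, 0.3, 5.8]
gripper_width: 0.0005
gripper_force: 2.8
```

```bash
python3 -m jog '[[0,0,0,-0.1,0,-0.5,0],[0,0,0,-0.2,0,-1.0,0],[0,0,0,-0.3,0,-1.5,0],[0,0,0,-0.3,0,-1.5,0]]'
```

```text
time: 7.7
tcp_pos: [0.5043, 0.0518, 0.0344]
tcp_rot: [-3.142, -0.002, -3.058]
contact_force: [-4.3, -1.4, 7.7]
gripper_width: 0.0005
gripper_force: 3.7
```

```bash
python3 -m jog '[[0,0,0,-0.15,0,-0.4,0],[0,0,0,-0.3,0,-0.7,0],[0,0,0,-0.3,0,-0.7,0]]'; python3 -m jog '[[0,0,0,0,0,-0.1,0],[0,0,0,0,0,-0.2,0],[0,0,0,0,0,-0.2,0]]'
```

```text
time: 8.07
tcp_pos: [0.5032, 0.0516, 0.0282]
tcp_rot: [-3.141, 0.003, -3.058]
contact_force: [1.8, -1.0, 8.4]
gripper_width: 0.0007
gripper_force: 3.8
time: 8.45
tcp_pos: [0.5029, 0.0516, 0.0262]
tcp_rot: [-3.141, 0.003, -3.058]
contact_force: [0.5, -1.4, 7.9]
gripper_width: 0.0007
gripper_force: 4.0
```

```bash
python3 -m jog '[[0,0,0,0,0,-0.1,0],[0,0,0,0,0,-0.1,0]]'; python3 - <<'E'
from h import *
t=snap('scene','s7.png');c=snap('wrist','w7.png');print(c['s']['contact_force'],c['s']['tcp_pos'])
E
```

```text
time: 8.7
tcp_pos: [0.5028, 0.0516, 0.0252]
tcp_rot: [-3.141, 0.002, -3.058]
contact_force: [0.2, -0.6, 7.6]
gripper_width: 0.0004
gripper_force: 4.1
[-0.5385849  -1.75718062  8.27059479] [0.50276857 0.05159781 0.0252095 ]
```

```bash
python3 -m jog '[[0,0,0,0,0,-0.1,0],[0,0,0,0,0,-0.1,0]]' | grep -E 'pos|contact'; python3 -m jog '[[0,0,0,0,0,-0.1,0],[0,0,0,0,0,-0.1,0]]'| grep -E 'pos|contact'; python3 -m jog '[[0,0,0,0,0,-0.1,0],[0,0,0,0,0,-0.1,0]]'| grep -E 'pos|contact'
```

```text
tcp_pos: [0.5027, 0.0516, 0.0242]
contact_force: [-0.6, -1.0, 7.8]
tcp_pos: [0.5025, 0.0516, 0.0231]
contact_force: [-1.0, -1.2, 9.0]
tcp_pos: [0.5024, 0.0516, 0.0221]
contact_force: [-0.8, -1.2, 7.8]
```

```bash
python3 -m jog '[[0,0,0,0,0,-0.1,0],[0,0,0,0,0,-0.1,0]]' | grep -E 'pos|contact'; python3 -m jog '[[0,0,0,0,0,-0.1,0],[0,0,0,0,0,-0.1,0]]'| grep -E 'pos|contact'; python3 -m jog '[[0,0,0,0,0,-0.1,0],[0,0,0,0,0,-0.1,0]]'| grep -E 'pos|contact'
```

```text
tcp_pos: [0.5023, 0.0516, 0.0211]
contact_force: [-1.5, -1.5, 8.3]
tcp_pos: [0.5023, 0.0516, 0.0201]
contact_force: [-3.8, -0.8, 9.9]
tcp_pos: [0.5022, 0.0517, 0.0191]
contact_force: [-3.1, -1.3, 9.7]
```

```bash
python3 -m jog '[[0,0,0,0,0,-0.1,0],[0,0,0,0,0,-0.1,0]]' | grep -E 'pos|contact'; python3 -m jog '[[0,0,0,0,0,-0.07,0],[0,0,0,0,0,-0.07,0]]'| grep -E 'pos|contact'
```

```text
tcp_pos: [0.5021, 0.0517, 0.0181]
contact_force: [-3.8, -0.8, 10.6]
tcp_pos: [0.5021, 0.0516, 0.0174]
contact_force: [-2.6, -1.3, 10.3]
```

```bash
python3 -m jog '[[0,0,0,0,0,-0.07,0],[0,0,0,0,0,-0.07,0]]' | grep -E 'pos|contact'; python3 -m jog '[[0,0,0,0,0,-0.07,0],[0,0,0,0,0,-0.07,0]]'| grep -E 'pos|contact'
```

```text
tcp_pos: [0.502, 0.0516, 0.0167]
contact_force: [-3.9, -2.0, 10.2]
tcp_pos: [0.5019, 0.0517, 0.016]
contact_force: [-3.8, -1.8, 10.3]
```

```bash
python3 -m jog '[[0,0,0,0,0,-0.07,0],[0,0,0,0,0,-0.07,0]]' | grep -E 'pos|contact'; python3 -m jog '[[0,0,0,0,0,-0.07,0],[0,0,0,0,0,-0.07,0]]'| grep -E 'pos|contact'
```

```text
tcp_pos: [0.502, 0.0517, 0.0155]
contact_force: [-5.4, -1.0, 12.9]
tcp_pos: [0.502, 0.0517, 0.0152]
contact_force: [-6.0, -1.3, 17.7]
```

```bash
python3 -m jog '[[0,0,0,0,0,-0.07,0],[0,0,0,0,0,-0.07,0]]' | grep -E 'pos|contact'
```

```text
tcp_pos: [0.5021, 0.0517, 0.015]
contact_force: [-10.9, -2.2, 24.7]
```

The stop is felt, with a steep rise below z≈0.0157. I'll ease off slightly, then slide.

```bash
python3 -m jog '[[0,0,0,0,0,0.1,0],[0,0,0,0,0,0.1,0]]' | grep -E 'pos|contact'; python3 -m jog '[[0,0,0,-0.04,0.5,0,0],[0,0,0,-0.08,1.0,0,0],[0,0,0,-0.08,1.0,0,0]]' | grep -E 'pos|contact'
```

```text
tcp_pos: [0.502, 0.0517, 0.0153]
contact_force: [-6.4, -1.4, 16.0]
tcp_pos: [0.5011, 0.0621, 0.0153]
contact_force: [-6.5, 0.2, 15.2]
```

```bash
python3 -m jog '[[0,0,0,-0.04,0.4,0,0],[0,0,0,-0.08,0.8,0,0],[0,0,0,-0.08,0.8,0,0]]' | grep -E 'pos|contact'; python3 -m jog '[[0,0,0,-0.04,0.4,0,0],[0,0,0,-0.06,0.7,0,0],[0,0,0,-0.06,0.7,0,0]]' | grep -E 'pos|contact'
```

```text
tcp_pos: [0.5005, 0.0701, 0.0153]
contact_force: [-5.4, 0.7, 15.2]
tcp_pos: [0.4999, 0.077, 0.0153]
contact_force: [-6.1, 0.2, 15.2]
```

```bash
python3 -m jog '[[0,0,0,-0.02,0.2,0,0],[0,0,0,-0.03,0.4,0,0],[0,0,0,-0.03,0.4,0,0]]' | grep -E 'pos|contact'; python3 -m jog '[[0,0,0,-0.02,0.2,0,0],[0,0,0,-0.03,0.4,0,0],[0,0,0,-0.03,0.4,0,0]]' | grep -E 'pos|contact'
```

```text
tcp_pos: [0.5004, 0.0797, 0.0154]
contact_force: [-3.6, -7.3, 13.2]
tcp_pos: [0.5007, 0.0837, 0.0155]
contact_force: [-1.1, -7.0, 11.5]
```

```bash
python3 -m jog '[[0,0,0,-0.02,0.2,0,0],[0,0,0,-0.02,0.2,0,0]]' | grep -E 'pos|contact'; python3 -m jog '[[0,0,0,-0.02,0.2,0,0],[0,0,0,-0.02,0.2,0,0]]' | grep -E 'pos|contact'
python3 - <<'E'
from h import *
for n in('wrist','scene','top'): snap(n,n[0]+'8.png')
c=wr(load('w8'));g=cv2.cvtColor(c['pixels'],cv2.COLOR_BGR2GRAY)
print([ (v,g[v,170:420:4].tolist()) for v in (255,265,275)])
E
```

```text
tcp_pos: [0.5006, 0.0857, 0.0155]
contact_force: [0.0, -8.2, 10.0]
tcp_pos: [0.5004, 0.0877, 0.0155]
contact_force: [-0.1, -7.2, 11.8]
[(255, [133, 33, 32, 31, 31, 27, 23, 23, 81, 32, 31, 30, 32, 31, 28, 30, 29, 32, 29, 25, 24, 24, 25, 24, 19, 23, 24, 25, 20, 23, 25, 21, 24, 24, 25, 40, 24, 25, 26, 25, 26, 28, 112, 143, 126, 42, 60, 60, 64, 60, 63, 62, 62, 64, 62, 66, 65, 67, 62, 63, 67, 67, 66]), (265, [138, 33, 31, 30, 30, 29, 24, 23, 94, 29, 31, 30, 28, 28, 28, 29, 27, 24, 23, 19, 20, 21, 23, 19, 19, 18, 19, 20, 19, 21, 17, 21, 23, 24, 25, 19, 19, 23, 26, 27, 28, 27, 104, 140, 107, 46, 59, 61, 63, 61, 60, 59, 62, 63, 60, 61, 64, 64, 64, 65, 63, 67, 68]), (275, [134, 49, 26, 28, 29, 28, 22, 17, 98, 28, 26, 26, 26, 28, 28, 25, 29, 23, 18, 23, 20, 17, 20, 16, 19, 19, 13, 18, 17, 15, 18, 16, 22, 21, 24, 22, 22, 22, 25, 24, 24, 22, 125, 142, 84, 50, 59, 60, 62, 58, 61, 61, 61, 63, 61, 62, 62, 62, 62, 63, 62, 66, 100])]
```

```bash
python3 - <<'E'
from h import *
c=wr(load('w8'));d=wr(load('w1'))
a,b=onz(c,173,262,.067),onz(c,337,262,.067);print(a,b,b-a,(a+b)/2)
y=np.array([-np.sin(.085),np.cos(.085)])
print('travel',(((a+b)/2)[:2]-[.5155,.0527])@y)
cr=c['pixels'][130:340,130:410];s=load('s8')['pixels'][255:360,275:415]
cv2.imwrite('pics/c8.png',cv2.convertScaleAbs(np.hstack([cv2.resize(cr,(400,300)),cv2.resize(s,(400,300),interpolation=cv2.INTER_CUBIC)]),alpha=1.6))
E
```

```text
[0.49191234 0.04498558 0.067     ] [0.48638612 0.10940111 0.067     ] [-0.00552622  0.06441553  0.        ] [0.48914923 0.07719334 0.067     ]
travel 0.026642035075991125
```

View pics/c8.png

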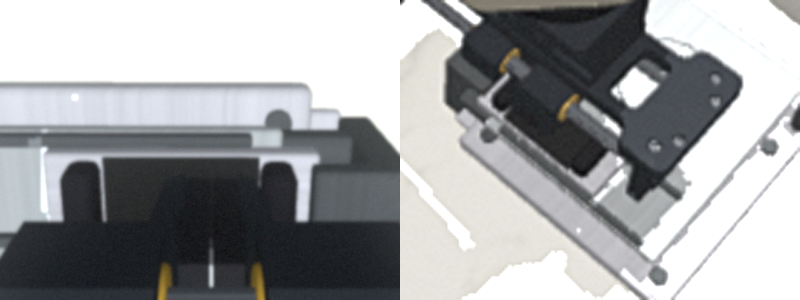

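The plate is level and the bolt (crop right end ~345,150) is under the lip, with travel of about 27–28 mm. I'll make one confirming nudge against the upstand, then lift.

```bash
python3 -m jog '[[0,0,0,-0.01,0.15,0,0],[0,0,0,-0.02,0.25,0,0],[0,0,0,-0.02,0.25,0,0]]' | grep -E 'pos|contact'; python3 -m jog '[[0,0,0,0,-0.3,0.1,0],[0,0,0,0,-0.4,0.1,0],[0,0,0,0,-0.4,0.4,0],[0,0,0,0,-0.4,0.4,0]]'| grep -E 'pos|contact'
```

```text
tcp_pos: [0.5005, 0.0884, 0.0156]
contact_force: [-0.7, -21.0, 11.4]
tcp_pos: [0.4988, 0.0871, 0.0184]
contact_force: [1.6, -2.8, 3.7]
```

```bash
python3 -m jog '[[0,0,0,0,0.2,0,0],[0,0,0,0,0.35,0,0],[0,0,0,0,0.35,0,0]]' | grep -E 'pos|contact'; python3 -m jog '[[0,0,0,0,0,0.4,0],[0,0,0,0,0,1,0],[0,0,0,0,-0.3,3,0],[0,0,0,0,-0.3,8,0],[0,0,0,0,-0.3,12,0],[0,0,0,0,-0.3,14,0],[0,0,0,0,-0.3,14,4],[0,0,0,0,-0.3,14,6]]'
python3 - <<'E'
from h import *
for n in('wrist','scene','top'): snap(n,n[0]+'9.png')
c=wr(load('w9'));print(c['s']['tcp_pos'],c['s']['gripper_width'])
c['pixels']
a=cv2.resize(c['pixels'],(560,420));b=cv2.resize(load('s9')['pixels'][255:360,275:415],(240,180),interpolation=cv2.INTER_CUBIC)
o=np.zeros((420,800,3),np.uint8);o[:,:560]=a;o[:180,560:]=b
b=cv2.resize(load('t9')['pixels'][150:255,335:475],(240,180),interpolation=cv2.INTER_CUBIC);o[200:380,560:]=b
cv2.imwrite('pics/c9.png',cv2.convertScaleAbs(o,alpha=1.6))
E
```

```text
tcp_pos: [0.499, 0.0885, 0.0185]
contact_force: [1.0, -18.0, 4.9]
time: 17.08
tcp_pos: [0.4977, 0.088, 0.1568]
tcp_rot: [3.141, -0.003, -3.058]
contact_force: [-0.7, -0.1, -0.8]
gripper_width: 0.0183
gripper_force: 0.0
[0.49767999 0.08804364 0.15682247] 0.018333518770824373
```

View pics/c9.png

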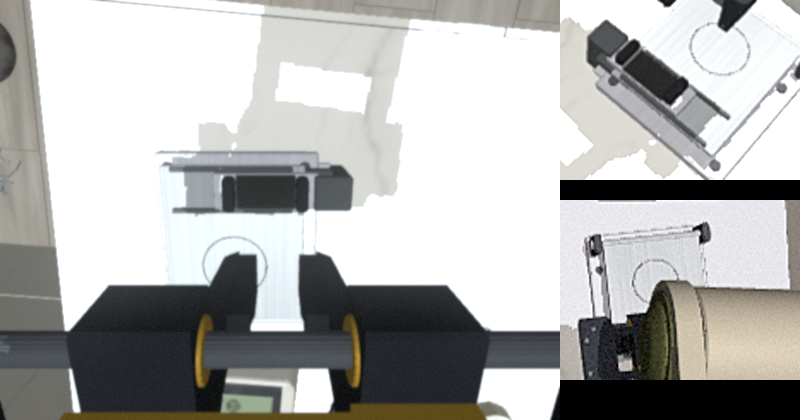

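The plate stays level with the bolt under the lip. The upstands are at (228,192) and (303,192), and the ring is at (235,262). Next I check numbers and go over the jar.

```bash
python3 -m jog '[[0,0,0,0,6,1,6],[0,0,0,0,12,1,6],[0,0,0,0,18,1,6],[0,0,0,0,24,1,6],[0,0,0,0.2,30,1,6],[0,0,0,0.2,30.3,1,6],[0,0,0,0.2,30.3,1,6],[0,0,0,0.2,30.3,1,6]]'
python3 - <<'E'
from h import *
c=wr(load('w9'));a,b=onz(c,221,192,.069),onz(c,309,192,.069);m=(a+b)/2
print('bolt',a,b,m,'ring',onz(c,235,262,.048))
t=snap('top','t10.png');c=wr(snap('wrist','w10.png'));print(c['s']['tcp_pos'])
# jar: near-white cap bounded by outline; find dark-ish contour circle
g=cv2.cvtColor(c['pixels'],cv2.COLOR_BGR2GRAY)
u,v=proj(c,[.501,.390,.048]);print('pred',u,v)
for dv in range(-48,52,6):
    r=int(v)+dv; print(r,g[r,int(u)-60:int(u)+60:3].tolist())
E
```

```text
time: 18.23
tcp_pos: [0.5008, 0.3896, 0.1683]
tcp_rot: [-3.141, -0.0, -3.06]
contact_force: [0.2, -0.0, 0.5]
gripper_width: 0.0601
gripper_force: 0.0
bolt [0.49957757 0.04421747 0.069     ] [0.49390361 0.11133588 0.069     ] [0.49674059 0.07777668 0.069     ] ring [0.56828649 0.05608198 0.048     ]
[0.50085102 0.38957874 0.16847568]
pred 278.7129891821748 183.65097374839604
135 [114, 115, 114, 114, 114, 113, 114, 114, 116, 115, 115, 115, 114, 115, 114, 114, 114, 112, 114, 115, 114, 114, 115, 115, 114, 114, 115, 114, 114, 114, 113, 114, 114, 113, 114, 113, 114, 113, 115, 114]
141 [115, 112, 114, 114, 115, 119, 114, 113, 113, 114, 113, 115, 114, 115, 113, 114, 115, 114, 115, 114, 114, 114, 114, 114, 114, 114, 114, 114, 114, 114, 114, 113, 113, 113, 112, 113, 113, 113, 114, 113]
147 [116, 116, 116, 116, 112, 114, 114, 114, 115, 115, 114, 114, 115, 114, 116, 114, 115, 114, 115, 114, 115, 114, 115, 113, 114, 114, 115, 113, 115, 114, 113, 112, 113, 115, 113, 113, 113, 115, 115, 113]
153 [116, 114, 115, 115, 114, 114, 114, 113, 113, 115, 115, 112, 115, 115, 115, 115, 114, 109, 92, 79, 75, 7
[... 2029 characters left out ...]
 150, 150, 149, 149, 149, 149, 150, 149, 151, 150, 151, 149, 151, 150, 150, 151, 150]
219 [151, 151, 150, 151, 151, 150, 151, 150, 151, 150, 151, 151, 152, 150, 150, 150, 151, 151, 151, 151, 150, 150, 151, 149, 150, 151, 150, 150, 151, 150, 150, 150, 151, 150, 151, 152, 150, 149, 149, 152]
225 [152, 151, 152, 150, 150, 149, 150, 151, 150, 151, 150, 151, 151, 150, 152, 150, 149, 151, 150, 152, 151, 150, 150, 152, 151, 150, 151, 151, 151, 150, 151, 151, 151, 151, 150, 150, 151, 151, 150, 150]
231 [150, 152, 150, 150, 150, 152, 151, 151, 152, 149, 151, 151, 149, 151, 149, 150, 151, 149, 151, 151, 151, 150, 151, 151, 151, 151, 150, 150, 151, 151, 150, 150, 150, 151, 151, 151, 150, 145, 145, 147]
```

```bash
python3 -m jog '[[0,0,0,0.1,0.2,-4,6],[0,0,0,0.1,0.2,-8,6],[0,0,0,0.1,0.2,-11,6],[0,0,0,0.1,0.2,-13.5,6],[0,0,0,0.1,0.2,-15.5,6],[0,0,0,0.1,0.2,-16,6],[0,0,0,0.1,0.2,-16,6]]'
python3 -m jog '[[0,0,0,0,0,-0.4,6],[0,0,0,0,0,-0.8,6],[0,0,0,0,0,-0.8,6]]'
python3 - <<'E'
from h import *
s=snap('scene','s11.png');c=wr(snap('wrist','w11.png'));g=cv2.cvtColor(c['pixels'],cv2.COLOR_BGR2GRAY)
for r in range(150,300,10): print(r,g[r,180:380:5].tolist())
E
```

```text
time: 19.2
tcp_pos: [0.5018, 0.3926, 0.0088]
tcp_rot: [3.141, 0.0, -3.059]
contact_force: [0.2, 0.1, 0.7]
gripper_width: 0.0602
gripper_force: 0.0
time: 19.58
tcp_pos: [0.5013, 0.3928, 0.0001]
tcp_rot: [-3.141, -0.0, -3.058]
contact_force: [1.4, -0.1, 0.6]
gripper_width: 0.0598
gripper_force: 0.0
150 [127, 128, 128, 129, 129, 130, 137, 171, 170, 170, 170, 170, 170, 171, 171, 161, 138, 129, 129, 130, 127, 130, 130, 129, 129, 128, 127, 128, 129, 129, 127, 128, 128, 127, 128, 128, 128, 128, 128, 128]
160 [130, 129, 128, 128, 130, 130, 129, 144, 171, 169, 137, 137, 142, 130, 128, 127, 128, 128, 129, 131, 129, 129, 130, 128, 130, 129, 128, 129, 129, 128, 127, 127, 128, 127, 126, 128, 127, 127, 129, 129]
170 [129, 128, 128, 128, 130, 129, 130, 129, 130, 129, 129, 129, 129, 128, 128, 126, 127, 128, 130, 128, 129, 128, 128, 129, 127, 128, 130, 129, 128, 127, 128, 128, 128, 127, 128, 128, 127, 129, 129, 128]
180 [128, 129, 128, 129, 128, 129, 129, 129, 129, 129, 129, 129, 130, 129, 128, 129, 127, 128, 130, 128, 129, 128, 129, 130, 129, 128, 127, 127, 128, 129, 127, 127, 126, 126, 128, 127, 12
[... 1470 characters left out ...]
 125, 125, 124, 125, 126, 126, 124, 124, 124, 124, 124, 125, 124, 127, 99, 100, 128, 128, 130, 128, 109, 28, 27, 28, 26, 29, 30]
270 [29, 27, 27, 26, 29, 26, 93, 126, 129, 127, 117, 119, 123, 124, 125, 125, 126, 123, 124, 125, 124, 124, 125, 124, 124, 125, 125, 124, 98, 128, 128, 127, 128, 95, 28, 24, 25, 25, 27, 25]
280 [24, 22, 23, 24, 24, 24, 77, 127, 128, 128, 112, 124, 125, 125, 124, 125, 124, 124, 123, 125, 124, 124, 125, 124, 123, 124, 125, 125, 107, 128, 126, 133, 132, 91, 25, 26, 25, 23, 24, 23]
290 [24, 19, 22, 21, 25, 21, 63, 130, 128, 129, 126, 119, 123, 124, 124, 123, 125, 126, 125, 124, 124, 122, 123, 123, 124, 125, 124, 123, 133, 170, 169, 169, 170, 61, 26, 26, 24, 24, 23, 21]
```

```bash
python3 -m jog '[[0,0,0,0,0,-0.5,6],[0,0,0,0,0,-0.9,6],[0,0,0,0,0,-0.9,6]]'|grep -E 'pos|contact'; python3 -m jog '[[0,0,0,0,0,-0.3,6],[0,0,0,0,0,-0.6,6],[0,0,0,0,0,-0.6,6]]'|grep -E 'pos|contact'
```

```text
tcp_pos: [0.5012, 0.3927, -0.0092]
contact_force: [-0.3, 0.6, 0.6]
tcp_pos: [0.5013, 0.3928, -0.015]
contact_force: [-0.2, 0.1, 0.3]
```

```bash
python3 -m jog '[[0,0,0,0,0,-0.3,6],[0,0,0,0,0,-0.5,6],[0,0,0,0,0,-0.5,6]]'|grep -E 'pos|contact'; python3 -m jog '[[0,0,0,0,0,0,3.3],[0,0,0,0,0,0,3.3],[0,0,0,0,0,0,3.3],[0,0,0,0,0,0,3.3],[0,0,0,0,0,0,3.3]]'
```

```text
tcp_pos: [0.5014, 0.3928, -0.0199]
contact_force: [0.5, 0.8, -0.4]
time: 21.42
tcp_pos: [0.5015, 0.3929, -0.0196]
tcp_rot: [3.142, 0.0, -3.058]
contact_force: [-1.1, -0.6, 1.8]
gripper_width: 0.0384
gripper_force: 29.9
```

```bash
python3 -m jog '[[0,0,0,0,0,1.5,3.3],[0,0,0,0,0,4,3.3],[0,0,0,0,0,8,3.3],[0,0,0,0,0,13,3.3],[0,0,0,0,0,16,3.3],[0,0,0,0,0,16,3.3]]'
python3 - <<'E'
from h import *
s=snap('scene','s12.png');t=snap('top','t12.png');c=wr(snap('wrist','w12.png'))
def tryring(c,name,thr):
    u=proj(c,[.572,.0552,.048]);x,y=int(u[0]),int(u[1]);w=26
    g=cv2.cvtColor(c['pixels'],cv2.COLOR_BGR2GRAY)[y-w:y+w,x-w:x+w]
    e=cv2.adaptiveThreshold(g,255,cv2.ADAPTIVE_THRESH_MEAN_C,cv2.THRESH_BINARY_INV,9,thr)
    cs,_=cv2.findContours(e,cv2.RETR_LIST,cv2.CHAIN_APPROX_NONE)
    for k in cs:
        if len(k)>45:
            el=cv2.fitEllipse(k);p=(el[0][0]+x-w,el[0][1]+y-w)
            print(name,u,p,el[1],onz(c,*p,.048))
tryring(s,'scene',5);tryring(t,'top',5)
g=cv2.cvtColor(c['pixels'],cv2.COLOR_BGR2GRAY)
for r in range(215,300,10): print(r,g[r,200:360:4].tolist())
o=np.hstack([cv2.resize(t['pixels'][160:250,340:440],None,fx=2,fy=2)]);cv2.imwrite('pics/t12c.png',o)
E
```

```text
time: 22.18
tcp_pos: [0.5023, 0.3933, 0.143]
tcp_rot: [3.14, 0.005, -3.058]
contact_force: [0.2, 0.5, -1.7]
gripper_width: 0.0385
gripper_force: 29.9
scene [368.53179178 281.77060733] (367.847261428833, 283.01001358032227) (29.030263900756836, 34.16642379760742) [0.56942661 0.05440476 0.048     ]
scene [368.53179178 281.77060733] (367.7882823944092, 283.08824348449707) (30.162458419799805, 35.422149658203125) [0.5692453  0.05437194 0.048     ]
top [390.99632985 197.38736128] (401.4971389770508, 220.87191772460938) (2.3485116958618164, 29.578062057495117) [0.52166207 0.03493271 0.048     ]
top [390.99632985 197.38736128] (390.432954788208, 197.3740119934082) (26.204538345336914, 26.625534057617188) [0.57205621 0.05639001 0.048     ]
top [390.99632985 197.38736128] (375.29022789001465, 173.20937776565552) (3.268941879272461, 26.360397338867188) [0.62450382 0.08663634 0.048     ]
215 [165, 165, 165, 164, 166, 164, 164, 164, 164, 164, 163, 164, 165, 162, 164, 155, 125, 120, 112, 108, 109, 113, 156, 162, 163, 164, 164, 163, 162, 164, 163, 163, 162, 164, 164, 164, 164, 165, 164, 166]
225 [
[... 762 characters left out ...]
0, 30, 52, 95, 98, 75, 77, 77, 79, 92, 102, 100, 110, 109, 109, 109, 100, 103, 86, 90, 74, 73, 69, 102, 89, 42, 30, 28, 28, 30, 29, 31, 28, 27]
275 [32, 29, 29, 26, 27, 25, 28, 29, 82, 70, 87, 95, 118, 121, 120, 119, 120, 120, 120, 118, 118, 119, 119, 120, 121, 120, 119, 116, 96, 84, 69, 84, 26, 27, 24, 26, 24, 27, 22, 26]
285 [25, 27, 25, 25, 24, 25, 25, 40, 83, 106, 120, 120, 119, 119, 121, 120, 120, 121, 121, 120, 120, 118, 119, 119, 118, 119, 121, 121, 120, 119, 114, 88, 37, 24, 19, 27, 21, 22, 21, 24]
295 [23, 24, 23, 23, 22, 22, 27, 80, 114, 119, 119, 119, 119, 119, 119, 119, 119, 119, 119, 119, 118, 120, 119, 118, 117, 120, 119, 119, 120, 120, 120, 118, 78, 20, 21, 20, 21, 22, 19, 18]
```

```bash
python3 -m jog '[[0,0,0,1,-4,0.5,3.3],[0,0,0,2,-9,0.5,3.3],[0,0,0,3,-14,0.5,3.3],[0,0,0,4,-19,0.5,3.3],[0,0,0,5,-24,0.5,3.3],[0,0,0,6,-29,0.5,3.3],[0,0,0,6.7,-33,0.5,3.3],[0,0,0,6.8,-33.8,0.5,3.3]]' | grep -E 'pos|rot|contact|width'; python3 -m jog '[[0,0,0,0,0,0,3.3],[0,0,0,0,0,0,3.3],[0,0,0,0,0,0,3.3]]' | grep -E 'pos|rot|contact|width'
```

```text
tcp_pos: [0.5691, 0.0528, 0.1437]
tcp_rot: [3.141, -0.003, -3.061]
contact_force: [-1.2, 0.5, -0.6]
gripper_width: 0.0382
tcp_pos: [0.5693, 0.0559, 0.1452]
tcp_rot: [3.142, -0.0, -3.057]
contact_force: [-0.4, 0.1, -1.1]
gripper_width: 0.038
```

```bash
python3 -m jog '[[0,0,0,0.05,0,-4,3.3],[0,0,0,0.05,0,-7.5,3.3],[0,0,0,0.05,0,-9.7,3.3],[0,0,0,0.05,0,-10.8,3.3],[0,0,0,0.05,0,-10.8,3.3]]' | grep -E 'pos|rot|contact|width'; python3 -m jog '[[0,0,0,0,0,-0.15,3.3],[0,0,0,0,0,-0.3,3.3],[0,0,0,0,0,-0.3,3.3]]' | grep -E 'pos|contact'; python3 -m jog '[[0,0,0,0,0,-0.1,3.3],[0,0,0,0,0,-0.1,3.3]]' | grep -E 'pos|contact'
```

```text
tcp_pos: [0.5698, 0.0552, 0.0372]
tcp_rot: [3.141, -0.001, -3.058]
contact_force: [-0.1, -1.2, -1.0]
gripper_width: 0.0386
tcp_pos: [0.5701, 0.0549, 0.0346]
contact_force: [0.9, -0.4, -0.8]
tcp_pos: [0.57, 0.0548, 0.0333]
contact_force: [0.6, 0.6, -2.0]
```

```bash
for k in 1 2 3; do python3 -m jog '[[0,0,0,0,0,-0.1,3.3],[0,0,0,0,0,-0.1,3.3]]' | grep -E 'pos|contact'; done
```

```text
tcp_pos: [0.5699, 0.0549, 0.0322]
contact_force: [0.7, -0.1, -1.2]
tcp_pos: [0.5699, 0.0549, 0.0312]
contact_force: [-0.6, -0.2, -0.9]
tcp_pos: [0.5699, 0.0549, 0.0302]
contact_force: [-0.5, 0.8, -0.8]
```

```bash
python3 -m jog '[[0,0,0,0,0,-0.1,3.3],[0,0,0,0,0,-0.1,3.3]]' | grep -E 'pos|contact'; python3 -m jog '[[0,0,0,0,0,-0.1,3.3],[0,0,0,0,0,-0.1,3.3]]' | grep -E 'pos|contact'
```

```text
tcp_pos: [0.5699, 0.0549, 0.0292]
contact_force: [0.1, -0.6, -1.5]
tcp_pos: [0.5699, 0.0549, 0.0282]
contact_force: [0.4, -0.2, -0.5]
```

```bash
python3 -m jog '[[0,0,0,0,0,-0.05,3.3],[0,0,0,0,0,-0.05,3.3]]' | grep -E 'pos|contact'
```

```text
tcp_pos: [0.57, 0.0549, 0.0278]
contact_force: [-0.9, -1.1, -1.6]
```

```bash
python3 -m jog '[[0,0,0,0,0,-0.07,3.3],[0,0,0,0,0,-0.07,3.3]]' | grep -E 'pos|contact'; python3 -m jog '[[0,0,0,0,0,-0.07,3.3],[0,0,0,0,0,-0.07,3.3]]' | grep -E 'pos|contact'
```

```text
tcp_pos: [0.57, 0.0548, 0.0274]
contact_force: [-3.0, -0.4, 2.4]
tcp_pos: [0.57, 0.0548, 0.0273]
contact_force: [-5.0, -0.5, 9.7]
```

```bash
python3 -m jog '[[0,0,0,0,0,-0.07,3.3],[0,0,0,0,0,-0.07,3.3]]' | grep -E 'pos|contact'
```

```text
tcp_pos: [0.57, 0.0548, 0.0271]
contact_force: [-7.4, 0.3, 14.4]
```

Contact is made, so I'll ease up a touch, release and lift clear.

```bash
python3 -m jog '[[0,0,0,0,0,0.13,3.3],[0,0,0,0,0,0.13,3.3],[0,0,0,0,0,0.13,4.5],[0,0,0,0,0,0.13,5.8],[0,0,0,0,0,0.13,5.8],[0,0,0,0,0,0.13,5.8],[0,0,0,0,0,0.13,5.8]]'; python3 -m jog '[[0,0,0,0,0,2,5.8],[0,0,0,0,0,5,5.8],[0,0,0,0,0,9,5.8],[0,0,0,0,0,13,5.8],[0,0,0,-4,10,14,5.8],[0,0,0,-8,16,14,5.8],[0,0,0,-8,22,14,5.8],[0,0,0,-8,24,14,5.8]]'
python3 - <<'E'
from h import *
s=snap('scene','s13.png');t=snap('top','t13.png')
for n,c,p in(('scene',s,load('s12')),('top',t,load('t12'))):
    d=cv2.absdiff(cv2.cvtColor(c['pixels'],6),cv2.cvtColor(p['pixels'],6))
    u=proj(c,[.57,.0556,.072]);x,y=map(int,u);w=45
    m=(cv2.GaussianBlur(d,(3,3),0)[y-w:y+w,x-w:x+w]>14).astype(np.uint8)
    k,l,st,ce=cv2.connectedComponentsWithStats(m)
    for i in range(1,k):
        if st[i,4]>25: print(n,u,st[i]+np.array([x-w,y-w,0,0,0]),ce[i]+[x-w,y-w])
    for z in(.048,.096): print(' proj jar',z,proj(c,[.57,.0556,z]))
    print(cv2.cvtColor(c['pixels'],6)[y-30:y+30:3,x-30:x+30:3].tolist() if n=='scene' else '')
E
```

```text
time: 28.08
tcp_pos: [0.57, 0.0549, 0.027]
tcp_rot: [-3.142, 0.0, -3.058]
contact_force: [-0.3, 0.3, -0.6]
gripper_width: 0.0583
gripper_force: 0.0
time: 29.08
tcp_pos: [0.4901, 0.2913, 0.1674]
tcp_rot: [3.142, 0.001, -3.058]
contact_force: [1.6, -0.2, -0.0]
gripper_width: 0.0582
gripper_force: 0.0
scene [369.59332163 274.77505483] [353 260  30  36 840] [368.07857143 278.15357143]
 proj jar 0.048 [367.53297633 282.32754231]
 proj jar 0.096 [371.75714704 266.84324636]
[[159, 159, 160, 163, 38, 31, 71, 122, 134, 158, 160, 160, 161, 160, 160, 161, 162, 98, 79, 81], [159, 161, 160, 164, 27, 68, 133, 129, 123, 133, 133, 161, 161, 160, 159, 160, 160, 163, 147, 78], [160, 160, 160, 164, 63, 133, 129, 127, 127, 126, 128, 131, 158, 159, 159, 160, 160, 159, 161, 151], [160, 159, 160, 89, 133, 129, 127, 126, 128, 128, 125, 125, 135, 130, 161, 160, 160, 161, 160, 160], [160, 160, 128, 131, 129, 128, 126, 128, 127, 126, 128, 126, 130, 128, 130, 161, 159, 159, 159, 160], [160, 129, 130, 129, 128, 127, 128, 128, 125, 125, 125, 129, 127, 128, 121, 133, 157, 160, 161, 160], [130, 132, 130, 130, 126, 
[... 822 characters left out ...]
, 96, 91, 84, 135, 109, 133, 134, 132, 132], [132, 134, 133, 133, 135, 119, 78, 79, 84, 86, 89, 88, 86, 86, 133, 104, 134, 135, 132, 137], [136, 133, 133, 132, 131, 128, 90, 81, 84, 85, 87, 86, 83, 132, 131, 130, 135, 133, 134, 136], [82, 138, 133, 131, 134, 134, 126, 121, 86, 88, 102, 123, 134, 132, 121, 136, 133, 135, 135, 135], [35, 71, 134, 137, 134, 134, 133, 134, 127, 111, 107, 108, 122, 133, 137, 134, 134, 137, 134, 136], [31, 29, 24, 63, 136, 133, 134, 134, 133, 131, 133, 133, 135, 136, 133, 132, 136, 135, 136, 135]]
top [393.5366014  197.55388346] [380 188  26  23 265] [390.87924528 200.05283019]
 proj jar 0.048 [390.84224437 198.3300182 ]
 proj jar 0.096 [396.38815024 196.73246815]
```

```bash
python3 -c "
from rig import arm
print(arm.finish_job())"
```

```text
the job is handed in; nothing more can be done
None
```

The job is handed in: the plate is down and held by the bolt under the lip, and the near white jar stands upright on the ring within about 1–2 mm of its centre by the last camera images, though the peak load on the stop (25 N limit), estimated at about 13 N, was not measured directly.

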